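# Roll a sample vial onto the read line and scan it

### The arm

A 6-joint arm with a two-finger parallel gripper is mounted at the origin on a cart in front of the work surface, level with it; the furniture and walls round the work are solid. World frame = base frame: x ahead of the robot, y to its left, z up, the work surface at z = 0. Lengths are in m, angles in rad, forces in N, time in s.
With the tool pointing down it reaches from about 0.25 to 0.775 m from the base axis. Payload 8.9 kg.
Tool frame: the origin (TCP) lies at the centre of the arm's flange, where the gripper is bolted on; the fingertips stand 173 mm ahead of it and the grasp point (between the pads) lies 155 mm ahead of it (arm.nose_length is the distance from the TCP to the fingertips, in m); z points along the fingers, y is the line along which they close (so a half turn about z gives the same grasp; the last joint's range is limited). The gripper opens to 85 mm and grips with 20 to 120 N. Pads are 22 mm wide; open, the fingers measure 114 mm over their backs; the gripper's body (76 mm by 85 mm) begins 54 mm behind the grasp point. The pads swing forward as they close: fully open they stand 13 mm farther back than shut.
Start: joints at [1.115, 0.291, -0.153, 1.127, 0, 1.431], TCP at [0.164, 0.499, 0.405] pointing down, gripper open.
Joint ranges: [-2.52, 2.52], [-0.91, 1.74], [-1.3, 1.37], [-1.96, 2.02], [-1.52, 1.47], [-3.14, 3.14]. Speed limits (rad/s): [2.22, 2.22, 2.79, 3.14, 3.14, 3.14].

### API

Orientations are given as a unit quaternion [x, y, z, w].
In Python, from cell import arm, camera, camera_model gives the robot as it stands.
- The arm moves only by the tool play_rows, never from a script. Its arguments are lists of equal length, an entry for each row: "fingers": the closure, from 0 (fully open) to 1 (shut); "linear": the shift along the tool's x, y, z in m, a list of three; "spin": the turn about the tool's z in degrees. In form: {"fingers": [fingers, ...], "linear": [[dx, dy, dz], ...], "spin": [spin, ...]}. A call has 1 to 10 rows; each row is the pose to reach, as a shift and turn from the pose commanded when the call began, along the tool's axes at that moment; what a row does not reach only later rows make up. A row lasts 1/8 s, in which the tool goes at most 62.5 mm and 10.7 degrees, less where a joint would pass 70% of its speed; a pose out of reach is approached as far as the arm can. A call with a gripper value outside its range is refused whole. The fingers move at their own pace and stop on an object; "squeeze" is the grip in N (left out, the last holds). Time passes only in rows, so rows that repeat a pose let the fingers close. It gives the time, the measured TCP pose, the force, the opening and the grip force at its end, in the units of the state.
- arm.read_state(): the state, without advancing time (a new reading comes with each control period).
- camera(name): name is "side" or "top"; returns the picture (384x512x3 uint8, blue, green, red); there is no depth.
- camera_model(name): a dict with "fx", "fy", "cx", "cy" (pixels), "dist" ([k1, k2, p1, p2, k3] as OpenCV has them; the pictures are not rectified), "eye" and "attitude" of the camera in the world. Camera axes: x right, y down, z forward; pixel columns grow to the right and rows downward; lengths in m; the calibration is good to about 2 mm. A picture is of the moment at which its call begins. camera_model takes no time and is no camera call.
- arm.close_job(): hands the job in; it is judged then, once.
The state is a dict: "t": time; "joint_positions": joint angles; "qvel": joint speeds; "joint_efforts": joint torques, N m; "ee_pos": TCP position; "eef_rot": TCP orientation; "ft_force": force on the tool from outside, world axes, zero at the start; "moment": the same for the moment, N m; "gripper_width": finger opening in m; "grip_force": force on a finger pad.
Only numpy, scipy, OpenCV 4.12 (cv2) and the standard library are available. Lean on these libraries where they do the work, as an engineer would, in place of code of your own. Each camera call takes 0.05 s, during which the arm holds its last target. There are 200 camera calls.

### The job

Two small vials lie on the grey pad of a code reader, one on either side of the yellow line. Push sideways on the top of the amber vial with the fingertips so that it rolls over the pad and comes to rest lying along the yellow line, centred on it and between its two end ticks; do not let it just slide, never pick it up or stand it on end, and be gentle, it is glass. Then, with the vial on the line and not before, press the green button on the reader fully down to scan it; leave the white vial and the other things around where they are.

Things in the scene. Friction and masses are not known exactly. Their poses are not given: they have to be found in the camera images.
- amber_vial: Amber glass vial, black screw cap, loose, lying on the grey pad: 20 mm diameter, 46 mm long (glass body 40, cap 18.5 mm diameter), about 18 g. Origin at the centre of its base; z runs along it from base to cap (at the start cap towards the robot, within 4 degrees of the line's direction); x points up at the start and turns over as the vial rolls.
- amber_vial_mid (a point): Point on the amber vial's axis half way along it, 23 mm from the base, 10 mm above the pad while it lies. A fingertip resting on top and moving sideways takes the vial along at half the fingertip's speed; let go, it soon stops by itself.
- white_vial: White vial with a white cap, same size, lying on the pad on the other side of the line; must stay where it is. Origin at the centre of its base, z axis from base to cap.
- line_mid (a point): Middle of the yellow line (4 mm wide, 112 long, a cross tick 54 mm from the middle at either end) on top of the fixed grey pad, 8 mm above the table; pad 118 (x) by 236 (y) mm, centred here. x runs along the line towards the reader, y across it to the left, z up. White reader box: front face 81 mm ahead of this point, 66 (x) by 110 (y) mm, top 45 mm above the table.
- scan_top (a point): Centre of the top of the round green button (26 mm diameter) on the reader box's top, about 114 mm along +x from the middle of the line; it is pressed straight down.
- scan (a joint): Travel of the green button, m: 0 up, 0.006 fully down (about 4 N); springs back.
- chip_box: Flat sample box, 67x62x19 mm, standing loose beside the right (-y) edge of the station. Origin at the centre of its underside.
- objective: Spare microscope objective, white, 30 mm diameter, 54 mm tall, standing loose beside the left (+y) edge of the station. Origin at the centre of its underside.
- tape: Roll of orange tape, 75 mm diameter, 19 mm high, lying loose behind the reader. Origin at the centre of its underside.
Mind the look-alikes: they are no part of the job. There is more than one size of the amber_vial; the one meant has the size given above.

How it is judged:
By the outcome, as a careful person would: the job done as asked, in the order asked, and still so for the second after the job is handed in, with the robot touching nothing.
It also fails if it takes over 59 s, if anything falls off the work surface, if the arm or the gripper's body presses on something with over 40 N, if the wrist force passes 120 N, or if a joint passes its speed limit or range.

## Working session

There is one attempt and no reset: what is moved stays moved. The work goes in short steps, Python scripts to look and compute and a tool call to move; the robot and the scene stay as the last step left them, time stands still between calls to the robot, and variables do not carry over. Pictures are saved under pics/ and viewed, at most 10 in all, crops included, and the job is handed in when it is done.

Besides the shell and the picture viewer there is one more tool, called after "Call:" as name(argument=value, ...) on one line, values as JSON. play_rows: Moves the arm, as the interface text tells. Its arguments: {"type":"object","properties":{"fingers":{"type":"array","items":{"type":"number"}},"linear":{"type":"array","items":{"type":"array","items":{"type":"number"}}},"spin":{"type":"array","items":{"type":"number"}},"squeeze":{"type":"number"}},"required":["fingers","linear","spin"]}

```bash
mkdir -p pics; ls
cat > h.py <<'E'
import numpy as np, cv2
from cell import arm, camera, camera_model
from scipy.spatial.transform import Rotation as R
def K(m): return np.array([[m['fx'],0,m['cx']],[0,m['fy'],m['cy']],[0,0,1.]])
def rot(m):
    a=np.array(m['attitude'],float)
    return a if a.shape==(3,3) else R.from_quat(a).as_matrix()
def ray(n,uv):
    m=camera_model(n)
    p=cv2.undistortPoints(np.array(uv,float).reshape(-1,1,2),K(m),np.array(m['dist'],float)).reshape(-1,2)
    d=np.c_[p,np.ones(len(p))]@rot(m).T
    return np.array(m['eye'],float),d
def onz(n,uv,z):
    e,d=ray(n,uv); return e+d*((z-e[2])/d[:,2])[:,None]
def proj(n,P):
    m=camera_model(n); r=rot(m).T
    return cv2.projectPoints(np.array(P,float).reshape(-1,1,3),cv2.Rodrigues(r)[0],-r@np.array(m['eye'],float),K(m),np.array(m['dist'],float))[0].reshape(-1,2)
def tri(n1,u1,n2,u2):
    e1,d1=ray(n1,[u1]);e2,d2=ray(n2,[u2]);d1=d1[0];d2=d2[0]
    s=np.linalg.lstsq(np.c_[d1,-d2],e2-e1,rcond=None)[0]
    a=e1+s[0]*d1;b=e2+s[1]*d2
    return (a+b)/2,np.linalg.norm(a-b)
E
python3 - <<'E'
from h import *
for n in('side','top'):
    m=camera_model(n);print(n,m)
    i=camera(n);cv2.imwrite(f'pics/{n}0.png',i)
s=arm.read_state();print(s['t'],s['ee_pos'],s['eef_rot'],arm.nose_length)
E
```

```text
pics
side {'fx': 471.6675612792413, 'fy': 471.6675612792413, 'cx': 254.13741487585042, 'cy': 190.5510467536939, 'dist': array([-0.01000459,  0.        ,  0.        ,  0.        ,  0.        ]), 'eye': array([0.66636959, 0.68603554, 0.71974886]), 'attitude': array([ 0.01895818,  0.91055478, -0.41260629, -0.01693047])}
top {'fx': 450.0195063698208, 'fy': 450.0195063698208, 'cx': 254.7846319998665, 'cy': 191.5939814096067, 'dist': array([0.01593284, 0.        , 0.        , 0.        , 0.        ]), 'eye': array([ 0.52713551, -0.05443514,  1.05095798]), 'attitude': array([-0.70128158,  0.71141585, -0.03341571,  0.03122526])}
0.1 [0.16346251 0.49870362 0.40420068] [ 1.57734718e-01  9.87481351e-01 -5.55477878e-04 -1.75758833e-04] 0.1734
```

View pics/top0.png

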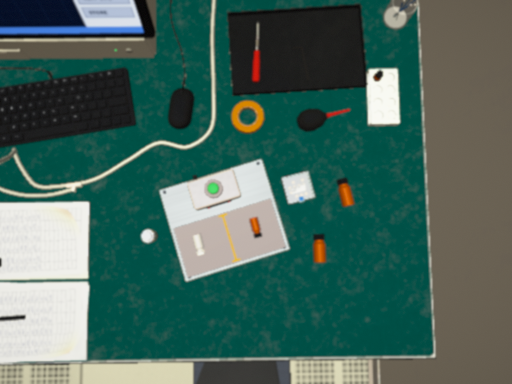

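View pics/side0.png

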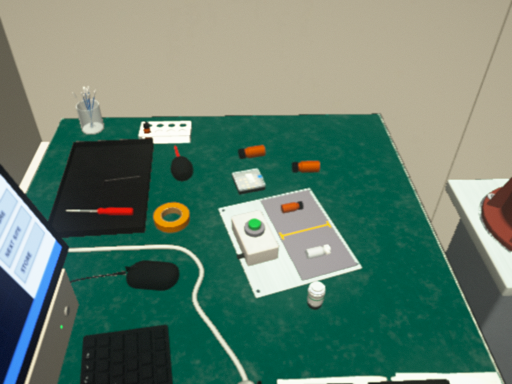

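Top view: amber vial candidates are (255,227) on the pad, the larger loose ones at (346,193) and (320,250), and a small one in the rack at (377,75). I choose (255,227): it is small and lies on the pad. The yellow line is at (230,237), the button at (213,188) and the white vial at (199,245). In the side view these are at (291,207), (305,230), (255,226) and (318,251).

```bash
cat > meas.py <<'E'
from h import *
def comp(mask,near,rad=40):
    n,l,st,c=cv2.connectedComponentsWithStats(mask.astype(np.uint8))
    best=[i for i in range(1,n) if st[i,4]>=12 and np.hypot(*(c[i]-near))<rad]
    if not best: return None
    i=max(best,key=lambda i:st[i,4]); ys,xs=np.where(l==i); return np.c_[xs,ys].astype(float)
def masks(i):
    h=cv2.cvtColor(i,cv2.COLOR_BGR2HSV).astype(int);H,S,V=h[...,0],h[...,1],h[...,2]
    return dict(amber=(H<14)&(S>150)&(V>70), line=(H>=15)&(H<32)&(S>110)&(V>120), green=(H>45)&(H<75)&(S>140)&(V>110))
def cen(p): return np.array(cv2.minAreaRect(p.astype(np.float32))[0])
near={'top':dict(amber=(255,227),line=(230,237),green=(213,188)),'side':dict(amber=(291,207),line=(305,230),green=(255,226))}
E
python3 - <<'E'
from meas import *
P={}
for n in('top','side'):
    i=cv2.imread(f'pics/{n}0.png');M=masks(i)
    P[n]={k:comp(M[k],near[n][k],20) for k in M}
    for k,p in P[n].items(): print(n,k,len(p),p.mean(0),cv2.minAreaRect(p.astype(np.float32)))
for k in('amber','line','green'):print(k,tri('top',P['top'][k].mean(0),'side',P['side'][k].mean(0)))
for n in('top','side'):
    p=P[n]['line'];w=onz(n,p,.008)[:,:2];c=w.mean(0);u,s,v=np.linalg.svd(w-c,full_matrices=False);t=(w-c)@v[0]
    print(n,'line',c,(c+v[0]*(t.max()+t.min())/2),v[0],np.degrees(np.arctan2(v[0][1],v[0][0])),np.ptp(t))
    w=onz(n,P[n]['amber'],.018)[:,:2];c=w.mean(0);u,s,v=np.linalg.svd(w-c,full_matrices=False);t=(w-c)@v[0]
    print('amber',c,np.degrees(np.arctan2(v[0][1],v[0][0])),np.ptp(t),np.ptp((w-c)@v[1]))
    print('green',onz(n,[P[n]['green'].mean(0)],.05))
i=cv2.imread('pics/top0.png')[170:290,150:300];j=cv2.imread('pics/side0.png')[180:300,210:360]
cv2.imwrite('pics/c0.png',np.hstack([cv2.resize(x,(400,320),interpolation=cv2.INTER_CUBIC) for x in(i,j)]))
E
```

```text
top amber 79 [254.86075949 225.32911392] ((255.05001831054688, 225.65000915527344), (15.811387062072754, 6.640782833099365), 71.56504821777344)
top line 120 [229.04166667 237.23333333] ((229.4117431640625, 237.21632385253906), (48.740135192871094, 7.278130054473877), 72.718505859375)
top green 71 [212.77464789 187.87323944] ((212.5, 188.0), (8.0, 9.0), 90.0)
side amber 126 [289.98412698 206.70634921] ((290.423095703125, 206.61538696289062), (7.648529529571533, 17.454336166381836), 78.69007110595703)
side line 128 [303.84375  229.859375] ((304.61309814453125, 229.9729461669922), (7.505771636962891, 51.69468307495117), 76.55138397216797)
side green 99 [254.07070707 223.6969697 ] ((254.5, 224.0), (11.0, 10.0), 0.0)
amber (array([ 0.54293977, -0.05712804,  0.01885846]), np.float64(0.002729054918334401))
line (array([0.51793629, 0.00254246, 0.00727784]), np.float64(4.787410947611083e-05))
green (array([0.6261219 , 0.03464768, 0.06188985]), np.float64(0.0025359151189165144))
top line [0.51808312 0.00253007] [0.51801779 0.00251122] [-0.96079933 -0.27724473] -163.9041697871129 0.11197309906958383
amber [ 0.54430633 -0.05737575] -166.44166714582843 0.036004378516979074 0.015525390806358893
green [[0.62858691 0.03553604 0.05      ]]
side line [0.51769747 0.00312431] [0.51579775 0.00256097] [0.95873438 0.28430333] 16.517209800023256 0.11242148320870496
amber [ 0.54142539 -0.05780399] -160.66700790437034 0.0414254691377153 0.02435843537958412
green [[0.62413012 0.02317872 0.05      ]]
```

View pics/c0.png

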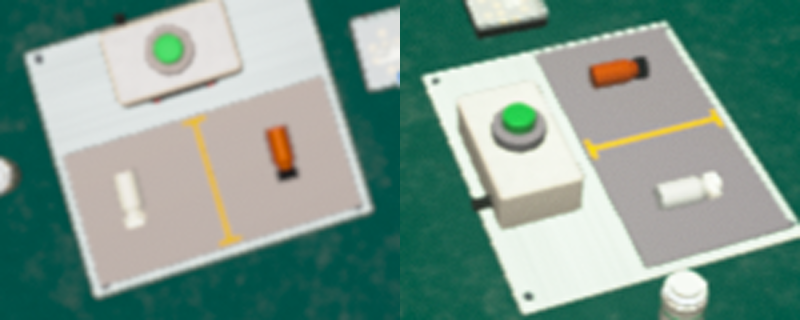

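The crop confirms it: a small amber vial with its black cap towards the robot, lying right of the line. Its mid-point is about 65 mm to the -y side. I'll move above it with the fingers shut and get the vial's yaw from the same pictures.

Call:
play_rows(fingers=[1, 1, 1, 1, 1, 1, 1, 1, 1, 1], linear=[[-0.538, -0.417, 0], [-0.538, -0.417, 0], [-0.538, -0.417, 0], [-0.538, -0.417, 0], [-0.538, -0.417, 0], [-0.538, -0.417, 0], [-0.538, -0.417, 0], [-0.538, -0.417, 0], [-0.538, -0.417, 0], [-0.538, -0.417, 0]], spin=[-34.3, -34.3, -34.3, -34.3, -34.3, -34.3, -34.3, -34.3, -34.3, -34.3])

```text
t: 1.35
ee_pos: [0.5027, -0.0032, 0.4046]
eef_rot: [-0.14, 0.99, 0.0, -0.0]
ft_force: [1.0, 0.4, 0.8]
gripper_width: 0.0001
grip_force: 0.0
```

```bash
cat > st.py <<'E'
from h import *
X=np.array([.960,.279]);Y=np.array([-.279,.960]);L=np.array([.517,.0028])
def st():
    s=arm.read_state();r=R.from_quat(s['eef_rot']).as_matrix();p=np.array(s['ee_pos'])
    tip=p+r[:,2]*arm.nose_length;d=tip[:2]-L
    print('t',round(s['t'],2),'tip',tip.round(4),'along/across mm',(1e3*np.r_[d@X,d@Y]).round(1),'yaw err deg',round(np.degrees(np.arctan2(r[:2,1]@-X,r[:2,1]@Y)),2),'zax',r[:,2].round(4),'F',np.round(s['ft_force'],2),'w',s['gripper_width'])
    return s
E
python3 - <<'E'
from st import *
from meas import *
st()
# vial yaw from pictures: pixels differing from the grey pad
for n in('top','side'):
    i=cv2.imread(f'pics/{n}0.png').astype(float);x,y=near[n]['amber'];w=14
    c=i[y-w:y+w,x-w:x+w];bg=np.median(c.reshape(-1,3),0);d=np.abs(c-bg).max(2);m=d>45
    lab=cv2.connectedComponents(m.astype(np.uint8))[1];k=lab[w-2:w+2,w-2:w+2].max();ys,xs=np.where(lab==k)
    W=onz(n,np.c_[xs+x-w,ys+y-w],.018)[:,:2];cc=W.mean(0);v=np.linalg.svd(W-cc,full_matrices=False)[2]
    t=(W-cc)@v[0];mid=cc+v[0]*(t.max()+t.min())/2
    print(n,len(W),np.degrees(np.arctan2(v[0][1],v[0][0]))%180,np.ptp(t),np.ptp((W-cc)@v[1]),[(q-L)@X for q in(cc,mid)],[(q-L)@Y for q in(cc,mid)])
E
```

```text
t 1.35 tip [ 0.5027 -0.0031  0.2312] along/across mm [-15.4  -1.7] yaw err deg -0.08 zax [-0.e+00  2.e-04 -1.e+00] F [1.   0.41 0.81] w 0.00012474142153340501
top 180 14.705995516106697 0.04701470059077525 0.020480894174279736 [np.float64(0.005929291694590241), np.float64(0.005403151173518653)] [np.float64(-0.06523267149059948), np.float64(-0.06521890146074338)]
side 201 19.189489439594283 0.05437138133630853 0.029307933458498817 [np.float64(0.002907035729477496), np.float64(0.002503773970308613)] [np.float64(-0.06433118858610662), np.float64(-0.06435221186572179)]
```

Call:
play_rows(fingers=[1, 1, 1, 1, 1, 1], linear=[[-0.016, -0.052, 0.04], [-0.016, -0.052, 0.1], [-0.016, -0.052, 0.15], [-0.016, -0.052, 0.18], [-0.016, -0.052, 0.18], [-0.016, -0.052, 0.18]], spin=[0, 0, 0, 0, 0, 0])

```text
t: 2.1
ee_pos: [0.5323, -0.0467, 0.2258]
eef_rot: [-0.141, 0.99, -0.0, 0.001]
ft_force: [0.0, 0.5, 0.4]
gripper_width: 0.0002
grip_force: 0.0
```

Run:
```python
from st import *
st()
i=camera('side');cv2.imwrite('pics/side1.png',cv2.resize(i[130:280,200:400],(800,600),interpolation=cv2.INTER_CUBIC))
```

```text
t 2.1 tip [ 0.5325 -0.0467  0.0524] along/across mm [  1.1 -51.8] yaw err deg -0.05 zax [ 1.2e-03 -2.0e-04 -1.0e+00] F [0.03 0.45 0.45] w 0.00020613600849412247
```

View pics/side1.png

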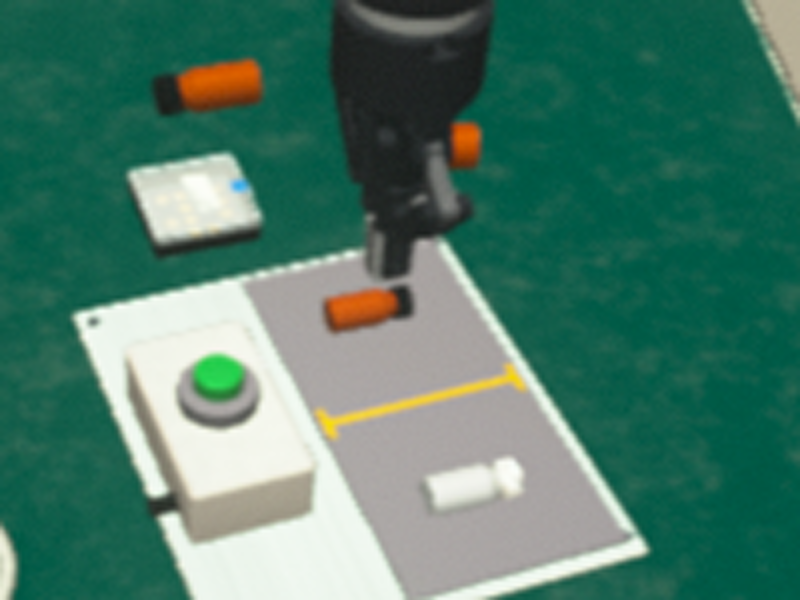

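The shut tips hang above and behind the vial (crop 390,270; vial at 370,308). I'll line up and come down.

Call:
play_rows(fingers=[1, 1, 1, 1, 1], linear=[[-0.006, -0.018, 0], [-0.006, -0.018, 0.01], [-0.006, -0.018, 0.02], [-0.006, -0.018, 0.021], [-0.006, -0.018, 0.021]], spin=[0, 0, 0, 0, 0])

```text
t: 2.78
ee_pos: [0.5423, -0.0621, 0.2035]
eef_rot: [-0.141, 0.99, 0.0, -0.0]
ft_force: [-0.8, 0.6, -0.3]
gripper_width: 0.0001
grip_force: 0.0
```

```bash
python3 -c "
from st import *
st()"
```

```text
t 2.77 tip [ 0.5421 -0.062   0.0301] along/across mm [  6.1 -69.2] yaw err deg -0.05 zax [-8.e-04  2.e-04 -1.e+00] F [-0.75  0.6  -0.29] w 0.0001329900989756833
```

Call:
play_rows(fingers=[1, 1], linear=[[0, 0, 0.001], [0, 0, 0.001]], spin=[0, 0])

```text
t: 3.02
ee_pos: [0.5426, -0.0622, 0.2029]
eef_rot: [-0.141, 0.99, -0.0, 0.0]
ft_force: [0.0, -0.0, 0.5]
gripper_width: 0.0002
grip_force: 0.0
```

Call:
play_rows(fingers=[1, 1], linear=[[0, 0, 0.001], [0, 0, 0.001]], spin=[0, 0])

```text
t: 3.28
ee_pos: [0.5425, -0.0622, 0.2017]
eef_rot: [-0.14, 0.99, -0.0, 0.0]
ft_force: [-0.5, -0.2, -0.2]
gripper_width: 0.0002
grip_force: 0.0
```

Call:
play_rows(fingers=[1, 1], linear=[[0, 0, 0.0005], [0, 0, 0.0005]], spin=[0, 0])

```text
t: 3.52
ee_pos: [0.5426, -0.0623, 0.2014]
eef_rot: [-0.14, 0.99, -0.0, 0.0]
ft_force: [-0.5, 0.3, 1.8]
gripper_width: -0.0001
grip_force: 1.0
```

Call:
play_rows(fingers=[1, 1], linear=[[0, 0, 0.0005], [0, 0, 0.0005]], spin=[0, 0])

```text
t: 3.78
ee_pos: [0.5426, -0.0624, 0.2012]
eef_rot: [-0.14, 0.99, -0.0, 0.0]
ft_force: [-1.3, -0.1, 6.3]
gripper_width: 0.0002
grip_force: 3.5
```

Contact is at the expected height (tip 0.028). First stroke, easing off slightly.

Call:
play_rows(fingers=[1, 1, 1, 1, 1, 1, 1], linear=[[0, 0.003, -0.0002], [0, 0.007, -0.0002], [0, 0.011, -0.0002], [0, 0.015, -0.0002], [0, 0.018, -0.0002], [0, 0.02, -0.0002], [0, 0.02, -0.0002]], spin=[0, 0, 0, 0, 0, 0, 0])

```text
t: 4.65
ee_pos: [0.5374, -0.0429, 0.2013]
eef_rot: [-0.141, 0.99, -0.0, 0.001]
ft_force: [1.0, -0.3, 5.1]
gripper_width: 0.0001
grip_force: 2.7
```

```bash
cat > v.py <<'E'
from st import *
from meas import *
def vial(near=None):
    st(); 
    for n in('side','top'):
        i=camera(n);M=masks(i)['amber'];
        if near is None: c=near_def[n]
        else: c=proj(n,[[*(L+X*.007+Y*near),.018]])[0]
        p=comp(M,c,18)
        if p is None: print(n,'none');continue
        W=onz(n,p,.018)[:,:2];cc=W.mean(0);v=np.linalg.svd(W-cc,full_matrices=False)[2]
        t=(W-cc)@v[0]
        print(n,len(p),'body along/across',(1e3*np.r_[(cc-L)@X,(cc-L)@Y]).round(1),'ang',round((np.degrees(np.arctan2(v[0][1],v[0][0]))-16.2+90)%180-90,1),'len',np.ptp(t).round(4),np.ptp((W-cc)@v[1]).round(4))
E
python3 -c "
from v import *
vial(-.055)"
```

```text
t 4.65 tip [ 0.5376 -0.0429  0.0279] along/across mm [  7.  -49.6] yaw err deg -0.04 zax [ 0.0013 -0.     -1.    ] F [ 0.96 -0.28  5.06] w 0.00013367498450446265
side 92 body along/across [ 10.6 -52.9] ang -12.2 len 0.0384 0.0246
top none
```

Call:
play_rows(fingers=[1, 1, 1, 1], linear=[[0, 0.003, 0], [0, 0.006, 0], [0, 0.008, 0], [0, 0.008, 0]], spin=[0, 0, 0, 0])

```text
t: 5.25
ee_pos: [0.5351, -0.0352, 0.2012]
eef_rot: [-0.141, 0.99, 0.0, 0.001]
ft_force: [2.8, 1.3, 5.0]
gripper_width: 0.0003
grip_force: 2.6
```

Call:
play_rows(fingers=[1, 1, 1, 1], linear=[[0, 0, -0.01], [0, 0, -0.025], [0, -0.04, -0.025], [0, -0.05, -0.025]], spin=[0, 0, 0, 0])

```text
t: 5.75
ee_pos: [0.5492, -0.085, 0.227]
eef_rot: [-0.14, 0.99, -0.001, 0.0]
ft_force: [0.2, 0.7, -0.5]
gripper_width: 0.0004
grip_force: 0.0
```

```bash
python3 -c "
from v import *
vial(-.052)"
```

```text
t 5.75 tip [ 0.5494 -0.0851  0.0536] along/across mm [  6.6 -93.5] yaw err deg -0.14 zax [ 1.1e-03 -9.0e-04 -1.0e+00] F [ 0.15  0.74 -0.53] w 0.0003630079560784749
side 133 body along/across [  6.8 -51.1] ang 3.5 len 0.0417 0.0248
top none
```

Call:
play_rows(fingers=[1, 1, 1, 1, 1, 1, 1, 1, 1, 1], linear=[[0, 0.033, 0.005], [0, 0.033, 0.018], [0, 0.033, 0.0235], [0, 0.033, 0.0247], [0, 0.033, 0.0248], [0, 0.036, 0.0248], [0, 0.04, 0.0248], [0, 0.044, 0.0248], [0, 0.048, 0.0248], [0, 0.052, 0.0248]], spin=[0, 0, 0, 0, 0, 0, 0, 0, 0, 0])

```text
t: 7.1
ee_pos: [0.5344, -0.0331, 0.2014]
eef_rot: [-0.141, 0.99, -0.0, 0.0]
ft_force: [2.4, 0.5, 4.0]
gripper_width: -0.0001
grip_force: 1.4
```

Call:
play_rows(fingers=[1, 1, 1, 1, 1, 1, 1, 1, 1], linear=[[0, 0.004, 0], [0, 0.008, 0], [0, 0.012, 0], [0, 0.015, 0], [0, 0.016, 0], [0, 0.016, 0], [0, 0.016, -0.012], [0, 0.016, -0.025], [0, -0.035, -0.025]], spin=[0, 0, 0, 0, 0, 0, 0, 0, 0])

```text
t: 8.22
ee_pos: [0.5439, -0.0656, 0.2278]
eef_rot: [-0.142, 0.99, 0.0, 0.0]
ft_force: [1.2, 0.1, -0.8]
gripper_width: -0.0001
grip_force: 0.0
```

```bash
python3 -c "
from v import *
vial(-.034)"
```

```text
t 8.22 tip [ 0.544  -0.0655  0.0544] along/across mm [  6.8 -73.1] yaw err deg 0.17 zax [ 7.e-04  4.e-04 -1.e+00] F [ 1.25  0.11 -0.76] w -9.198336161407957e-05
side 124 body along/across [  5.8 -33.6] ang 2.3 len 0.0417 0.0233
top none
```

Call:
play_rows(fingers=[1, 1, 1, 1, 1, 1, 1, 1, 1, 1], linear=[[0, 0.033, 0.005], [0, 0.033, 0.018], [0, 0.033, 0.0235], [0, 0.033, 0.0247], [0, 0.033, 0.0249], [0, 0.036, 0.0249], [0, 0.04, 0.0249], [0, 0.044, 0.0249], [0, 0.048, 0.0249], [0, 0.052, 0.0249]], spin=[0, 0, 0, 0, 0, 0, 0, 0, 0, 0])

```text
t: 9.57
ee_pos: [0.5296, -0.0168, 0.2014]
eef_rot: [-0.141, 0.99, -0.0, 0.0]
ft_force: [1.4, 0.6, 1.7]
gripper_width: -0.0002
grip_force: 0.9
```

Call:
play_rows(fingers=[1, 1, 1, 1, 1, 1, 1, 1, 1], linear=[[0, 0.004, 0], [0, 0.008, 0], [0, 0.012, 0], [0, 0.015, 0], [0, 0.016, 0], [0, 0.016, 0], [0, 0.016, -0.012], [0, 0.016, -0.025], [0, -0.035, -0.025]], spin=[0, 0, 0, 0, 0, 0, 0, 0, 0])

```text
t: 10.7
ee_pos: [0.5394, -0.0493, 0.2281]
eef_rot: [-0.142, 0.99, 0.0, 0.001]
ft_force: [0.9, -1.2, -0.5]
gripper_width: -0.0
grip_force: 0.0
```

```bash
python3 -c "
from v import *
vial(-.016)"
```

```text
t 10.7 tip [ 0.5397 -0.0492  0.0547] along/across mm [  7.2 -56.3] yaw err deg 0.18 zax [ 1.5e-03  4.0e-04 -1.0e+00] F [ 0.93 -1.22 -0.51] w -6.863115549972156e-06
side 132 body along/across [  4.8 -18.1] ang 5.0 len 0.0423 0.0233
top none
```

Call:
play_rows(fingers=[1, 1, 1, 1, 1, 1, 1, 1, 1, 1], linear=[[0, 0.031, 0.005], [0, 0.031, 0.018], [0, 0.031, 0.0235], [0, 0.031, 0.025], [0, 0.031, 0.0252], [0, 0.034, 0.0252], [0, 0.038, 0.0252], [0, 0.042, 0.0252], [0, 0.046, 0.0252], [0, 0.05, 0.0252]], spin=[0, 0, 0, 0, 0, 0, 0, 0, 0, 0])

```text
t: 12.05
ee_pos: [0.5255, -0.0024, 0.2014]
eef_rot: [-0.141, 0.99, -0.0, 0.0]
ft_force: [2.3, 0.4, 4.9]
gripper_width: 0.0001
grip_force: 2.4
```

Call:
play_rows(fingers=[1, 1, 1, 1, 1, 1, 1, 1, 1, 1], linear=[[0, 0.003, 0], [0, 0.006, 0], [0, 0.008, 0], [0, 0.008, 0], [0, 0.008, -0.012], [0, 0.008, -0.025], [0, -0.05, -0.06], [0, -0.11, -0.1], [0, -0.15, -0.1], [0, -0.15, -0.1]], spin=[0, 0, 0, 0, 0, 0, 0, 0, 0, 0])

```text
t: 13.3
ee_pos: [0.5678, -0.1501, 0.3027]
eef_rot: [-0.139, 0.99, -0.001, 0.001]
ft_force: [-0.4, 0.4, -0.4]
gripper_width: -0.0002
grip_force: 0.0
```

```bash
python3 -c "
from v import *
vial(-.004)
i=camera('top');cv2.imwrite('pics/top2.png',i)
cv2.imwrite('pics/top2c.png',cv2.resize(i[170:290,150:300],(750,600),interpolation=cv2.INTER_CUBIC))"
```

```text
t 13.3 tip [ 0.5683 -0.1504  0.1293] along/across mm [   6.5 -161.4] yaw err deg -0.28 zax [ 0.0028 -0.0018 -1.    ] F [-0.36  0.44 -0.39] w -0.0002382959881083017
side 139 body along/across [ 4.6 -5.3] ang 3.9 len 0.0418 0.0227
top 78 body along/across [ 6.9 -5.6] ang -0.6 len 0.0379 0.0153
```

View pics/top2c.png

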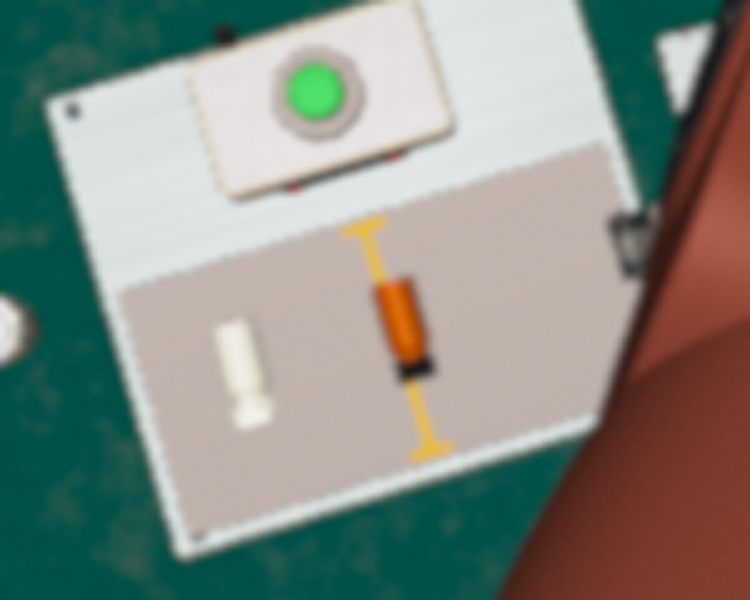

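Top crop: the vial (404,330) is parallel to the line (394 at that row) and about 5 mm short. One last fine stroke of about 11 mm at the tip.

Call:
play_rows(fingers=[1, 1, 1, 1, 1, 1], linear=[[0, 0.06, 0.03], [0, 0.12, 0.06], [0, 0.153, 0.08], [0, 0.153, 0.09], [0, 0.153, 0.096], [0, 0.153, 0.097]], spin=[0, 0, 0, 0, 0, 0])

```text
t: 14.2
ee_pos: [0.5248, -0.0004, 0.2041]
eef_rot: [-0.14, 0.99, -0.0, 0.0]
ft_force: [-0.9, 0.1, 0.4]
gripper_width: 0.0005
grip_force: 0.0
```

```bash
python3 -c "
from st import *
st()"
```

```text
t 14.2 tip [ 5.249e-01 -4.000e-04  3.070e-02] along/across mm [ 6.6 -5.3] yaw err deg -0.09 zax [ 4.e-04 -2.e-04 -1.e+00] F [-0.94  0.11  0.36] w 0.0004591506405373212
```

Call:
play_rows(fingers=[1, 1, 1, 1, 1, 1, 1, 1], linear=[[0, -0.002, 0.002], [0, -0.002, 0.0029], [0, -0.002, 0.003], [0, 0.0, 0.003], [0, 0.003, 0.003], [0, 0.006, 0.003], [0, 0.0085, 0.003], [0, 0.0085, 0.003]], spin=[0, 0, 0, 0, 0, 0, 0, 0])

```text
t: 15.2
ee_pos: [0.5222, 0.0088, 0.2013]
eef_rot: [-0.141, 0.99, 0.0, 0.0]
ft_force: [1.0, 0.8, 4.3]
gripper_width: -0.0
grip_force: 2.6
```

Call:
play_rows(fingers=[1, 1, 1, 1, 1, 1], linear=[[0, 0, -0.012], [0, 0, -0.025], [0, -0.05, -0.06], [0, -0.11, -0.1], [0, -0.15, -0.1], [0, -0.15, -0.1]], spin=[0, 0, 0, 0, 0, 0])

```text
t: 15.95
ee_pos: [0.5646, -0.1387, 0.3025]
eef_rot: [-0.139, 0.99, -0.001, 0.001]
ft_force: [1.0, 0.4, -0.2]
gripper_width: -0.0001
grip_force: 0.0
```

```bash
python3 -c "
from v import *
vial(0)
i=camera('top')
cv2.imwrite('pics/top3c.png',cv2.resize(i[170:290,150:300],(750,600),interpolation=cv2.INTER_CUBIC))"
```

```text
t 15.95 tip [ 0.5651 -0.139   0.1291] along/across mm [   6.6 -149.5] yaw err deg -0.27 zax [ 0.0027 -0.0016 -1.    ] F [ 0.97  0.37 -0.21] w -6.36057876658627e-05
side 142 body along/across [4.7 0.8] ang 3.9 len 0.0422 0.0234
top 65 body along/across [6.8 0.3] ang -1.3 len 0.0369 0.0154
```

View pics/top3c.png

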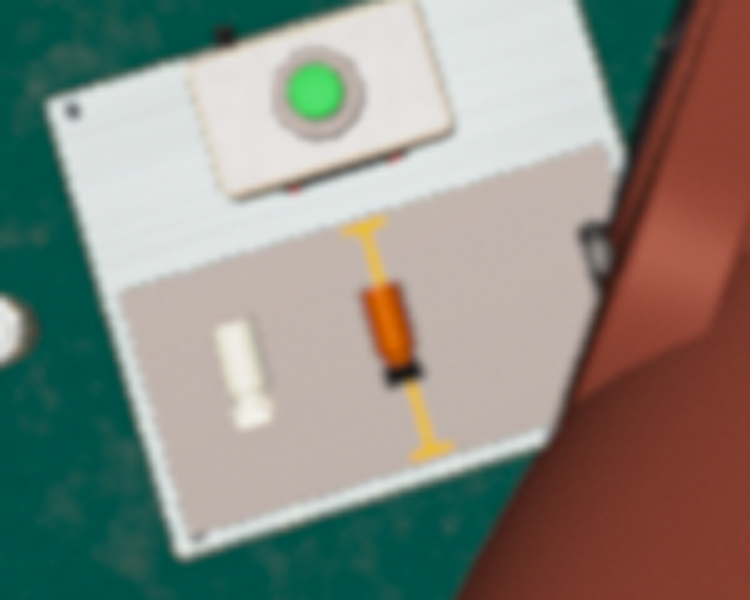

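The vial now lies on the line, about 0.8 mm off centre and within 1.5° of its direction: vial (391,333), line (395,333). The white vial has not moved. Next, the button at world (0.626, 0.035), top at about 0.06.

Call:
play_rows(fingers=[1, 1, 1, 1, 1, 1, 1], linear=[[-0.04, 0.04, 0], [-0.08, 0.08, 0], [-0.107, 0.12, 0], [-0.107, 0.149, 0], [-0.107, 0.149, 0.03], [-0.107, 0.149, 0.058], [-0.107, 0.149, 0.058]], spin=[0, 0, 0, 0, 0, 0, 0])

```text
t: 16.98
ee_pos: [0.6235, 0.0386, 0.2413]
eef_rot: [-0.141, 0.99, 0.001, -0.002]
ft_force: [-0.3, 0.1, 0.1]
gripper_width: -0.0
grip_force: 0.0
```

```bash
python3 -c "
from st import *
st()
i=camera('side');cv2.imwrite('pics/side4.png',cv2.resize(i[130:280,180:380],(800,600),interpolation=cv2.INTER_CUBIC))"
```

```text
t 16.98 tip [0.6227 0.0387 0.0679] along/across mm [111.5   5. ] yaw err deg 0.05 zax [-4.7e-03  5.0e-04 -1.0e+00] F [-0.27  0.13  0.11] w -3.7507615264679765e-05
```

View pics/side4.png

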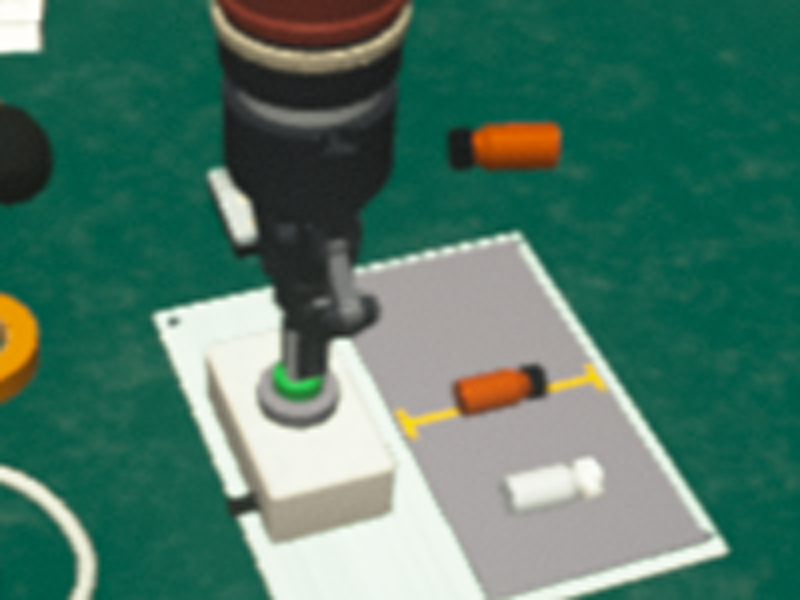

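The tips stand over the green button (side crop 298,375). I'll centre them and press down in steps while watching the force.

Call:
play_rows(fingers=[1, 1, 1, 1], linear=[[-0.002, -0.004, 0], [-0.002, -0.004, 0.004], [-0.002, -0.004, 0.006], [-0.002, -0.004, 0.006]], spin=[0, 0, 0, 0])

```text
t: 17.52
ee_pos: [0.6285, 0.0337, 0.2374]
eef_rot: [-0.14, 0.99, -0.0, 0.001]
ft_force: [0.8, -0.6, 2.5]
gripper_width: 0.0
grip_force: 1.2
```

Call:
play_rows(fingers=[1, 1, 1], linear=[[0, 0, 0.002], [0, 0, 0.003], [0, 0, 0.003]], spin=[0, 0, 0])

```text
t: 17.9
ee_pos: [0.6285, 0.0338, 0.2345]
eef_rot: [-0.14, 0.99, -0.0, 0.001]
ft_force: [1.5, -2.0, 5.6]
gripper_width: 0.0
grip_force: 2.7
```

Call:
play_rows(fingers=[1, 1, 1], linear=[[0, 0, 0.001], [0, 0, 0.002], [0, 0, 0.002]], spin=[0, 0, 0])

```text
t: 18.27
ee_pos: [0.6285, 0.0338, 0.2341]
eef_rot: [-0.14, 0.99, -0.0, 0.001]
ft_force: [-3.0, -1.4, 21.2]
gripper_width: 0.0001
grip_force: 10.6
```

Call:
play_rows(fingers=[1, 1, 1], linear=[[0, 0, 0.001], [0, 0, 0.002], [0, 0, 0.002]], spin=[0, 0, 0])

```text
t: 18.65
ee_pos: [0.6285, 0.0338, 0.2338]
eef_rot: [-0.14, 0.99, -0.001, 0.001]
ft_force: [-9.6, -0.9, 37.1]
gripper_width: -0.0005
grip_force: 18.6
```

The spring rose to about 5 N over 6 mm and then hit a hard stop, so the button is fully down. Now lift off and check.

Call:
play_rows(fingers=[1, 1, 1, 1, 1, 1, 1, 1], linear=[[0, 0, -0.006], [0, 0, -0.02], [0, 0, -0.06], [0, 0, -0.1], [0, -0.05, -0.1], [0, -0.1, -0.1], [0, -0.15, -0.1], [0, -0.15, -0.1]], spin=[0, 0, 0, 0, 0, 0, 0, 0])

```text
t: 19.65
ee_pos: [0.67, -0.1135, 0.3294]
eef_rot: [-0.138, 0.99, 0.0, -0.001]
ft_force: [0.1, 1.1, -0.3]
gripper_width: 0.0001
grip_force: 0.0
```

```bash
python3 -c "
from v import *
vial(0)
i=camera('side');cv2.imwrite('pics/side5.png',cv2.resize(i[130:310,150:390],(800,600),interpolation=cv2.INTER_CUBIC))"
```

```text
t 19.65 tip [ 0.6698 -0.1135  0.156 ] along/across mm [ 114.2 -154.3] yaw err deg -0.28 zax [-1.1e-03 -1.0e-04 -1.0e+00] F [ 0.07  1.13 -0.35] w 7.774001562694493e-05
side 142 body along/across [4.7 0.8] ang 3.9 len 0.0422 0.0234
top none
```

View pics/side5.png

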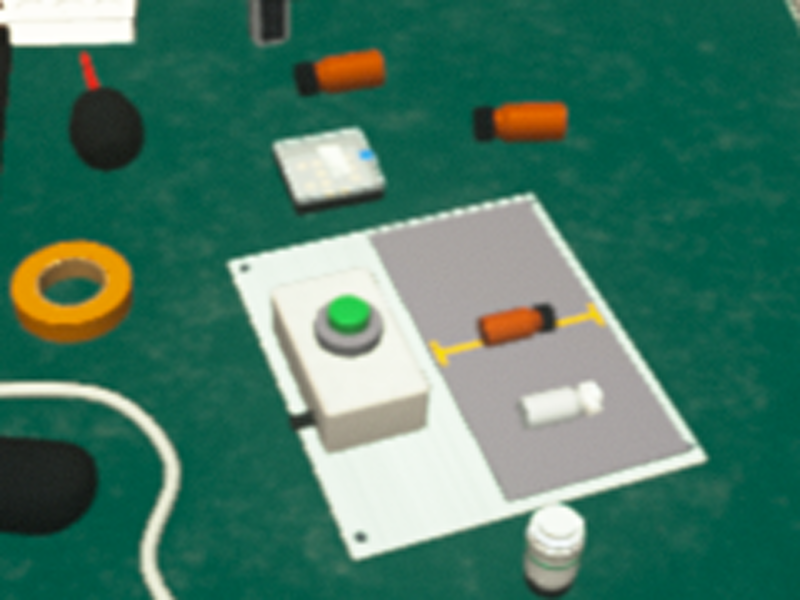

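The vial still lies on the line (515,323), the button is back up (348,313), and everything else is where it was. Handing in.

```bash
python3 -c "
from cell import arm
print(arm.close_job())"
```

```text
the job is handed in; nothing more can be done
None
```

I rolled the amber vial onto the yellow line, about 1 mm off centre by the cameras and between the ticks, then pressed the green button to its hard stop (37 N at the end) and handed the job in at about 20 s.

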